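# Clear the sole press and start its spindle

## Task

Get the sole press ready: first sweep the three offcuts off its bed into the grey scrap tray with the hand brush, keeping the fingers off them, and lay the brush back on the bench clear of press and tray. The spindle stands loose on its nut: next turn the crank backward (anticlockwise from above) until it drops into the thread, and only then forward one full turn from that drop. Finish with the gripper still gripping the crank handle and the spindle at rest; leave the glue jar and hammer where they are.

Things in the scene. Friction and masses are not known exactly. Their poses are not given: they have to be found in the camera images.
- press: Green cast C-frame press, fixed. Origin: on the bench under the spindle axis. Steel bed 180 (x) x 170 (y) mm centred there, top at 40 mm, open to -x, +x and +y. Column y = -92 to -147 mm, x +-38 mm, 185 mm high. Its arm, x +-36 mm, 158 to 193 mm above the bench, reaches to y = +36 mm. Below the arm the round platen, 90 mm across, underside at 125 mm less joint platen, over the bed's middle.
- nut_top (a point): On the vertical spindle axis, at the top of the round brass nut (52 mm across) on the press arm, 199 mm above the bench; fixed. The crank handle circles this axis at 60 mm radius. Where the thread starts in the nut is hidden. Thread: right-hand, single start, 6 mm pitch.
- platen (a joint): Spindle travel down, m. At first 0.0005 to 0.0047. Turned backward the spindle climbs to 0 (crest of the first thread), then falls to 0.006; turned back further it climbs again. Forward after the drop: 6 mm down per turn, 0.012 after one. It falls by its weight (8 N, takes 0.1 s) if free to sink: pushed by a finger it can, a firm grip on the handle holds it up. 0.6 mm play in the thread.
- spindle (a joint): Crank angle, rad; grows clockwise seen from above (forward, screwing in). At 0 the crank points along the press's +x; starts within 0.3 of 0. The drop comes somewhere between -1.0 and -4.4. Turns any number of turns with a light drag (0.05 N m) and stays where it is left.
- handle: Upright round wooden crank handle, 24 mm across, 56 mm tall, origin at its middle, 293 mm above the bench less joint platen. It revolves freely on its pin, so a gripper holding it from above can go round without turning. Its foot stands on the crank arm (22 mm wide); the hub on the spindle axis (36 mm across) and its cap end 20 mm below the handle's middle.
- tray: Grey open sheet-metal scrap tray, fixed against the +y side of the bed, 200 (x) x 114 (y) mm, 34 mm high (rim 6 mm below the bed's top), walls 3 mm. Origin: centre of its underside; axes as the press; its centre lies 144 mm along the press's +y.
- brush: Hand brush standing on its bristles on the bench, 140 g. Origin: centre of the bristles' underside; x from handle to head, z up. Stiff dark bristles 160 (x) x 34 (y) x 24 mm high, wooden stock on them 165 x 38 mm up to 39 mm, wooden handle 24 mm wide, 16 mm thick, x = -77 to -215 mm, its middle 32 mm above the underside.
- brush_grip (a point): Middle of the brush handle's section, 135 mm from the brush's origin along its -x and 32 mm above the underside: a good place to grip, fingers closing across the handle.
- scrap_a: Black rubber sole offcut, about 34 x 25 x 14 mm, on the bed. Origin: middle of its underside.
- scrap_b: Cork-coloured sole offcut, about 30 x 27 x 12 mm, on the bed. Origin: middle of its underside.
- scrap_c: Red-brown sole offcut, about 28 x 23 x 15 mm, on the bed. Origin: middle of its underside. No offcut lies nearer the column than press y = -12 mm, so the bristles find free bed there (bristle centre at press y = -55 mm).
- glue_jar: White glue jar with yellow cap, 68 mm across, 95 mm tall, on the bench; to be left alone. Origin: centre of its underside.
- hammer: Hammer lying on the bench; to be left alone. Origin: underside, about the middle of its length.
Mind the look-alikes: they are no part of the job. Of the things that look like the tray, take the one that is farthest to the robot's right at the start.

How it is judged (in metres and radians):
On the way, in this order (a step that is already met when the one before it is completed fails the run):
1. all three offcuts lie in the scrap tray (x of scrap_a in the frame of tray between -0.1 and 0.1 m and y of scrap_a in the frame of tray between -0.057 and 0.057 m and height (world z) of each of scrap_a, scrap_b, scrap_c below 0.034 m and x of scrap_b in the frame of tray between -0.1 and 0.1 m and y of scrap_b in the frame of tray between -0.057 and 0.057 m and x of scrap_c in the frame of tray between -0.1 and 0.1 m and y of scrap_c in the frame of tray between -0.057 and 0.057 m), for 0.2 s.
2. the crank has been turned backward and the spindle has dropped into the thread (value of joint spindle below -0.7 rad and value of joint platen above 0.005 m), for 0.1 s.
At the end, for the whole second after the job is handed in: All three offcuts lie in the tray below its rim; the brush rests on the bench touching neither press nor tray; the spindle stands still one turn (within a quarter turn) past the drop, joint platen between 0.0102 and 0.0135; the fingers are gripping the crank handle with more than 5 N (all of step 1 and value of joint platen between 0.0102 and 0.0135 m and velocity of joint spindle between -0.15 and 0.15 rad/s and contact force between the fingers and handle above 5 N and height (world z) of brush below 0.035 m and contact force between brush and press below 0.05 N and contact force between brush and tray below 0.05 N and linear speed of brush below 0.02 m/s); the arm keeps its last pose, push and grip.
It fails at once if an offcut touched with the fingers (contact force between the fingers and scrap_a above 0.5 N or contact force between the fingers and scrap_b above 0.5 N or contact force between the fingers and scrap_c above 0.5 N).
It fails at once if the spindle screwed forward before it had dropped into the thread (value of joint spindle above 0.9 rad and value of joint platen below 0.0058 m).
It fails at once if glue jar or hammer shifted more than 30 mm (distance of any of glue_jar, hammer from where it was at the start of the episode above 0.03 m).
It also fails if it takes over 72 s, if anything falls off the work surface, if the arm or the gripper's body presses on something with over 40 N, if the wrist force passes 120 N, or if a joint passes its speed limit or range.

## Robot

A 6-joint arm with a two-finger parallel gripper is mounted at the origin on the work surface. World frame = base frame: x ahead of the robot, y to its left, z up, the work surface at z = 0. Lengths are in mm, angles in rad, forces in N, time in s.
With the tool pointing down it reaches from about 350 to 975 mm from the base axis. Payload 7.1 kg.
Tool frame: the origin (TCP) lies midway between the tips of the shut fingers; the grasp point (between the pads) lies 19 mm behind it (ctrl.grip_depth is the distance from the TCP to the grasp point, in mm); z points along the fingers, y is the line along which they close (so a half turn about z gives the same grasp; the last joint's range is limited). The gripper opens to 88 mm and grips with 3 to 60 N. Pads are 20 mm wide; open, the fingers measure 115 mm over their backs; the gripper's body (75 mm by 178 mm) begins 61 mm behind the grasp point.
Start: joints at [-1.272, 0.423, 1.63, -0, 1.089, -0.019], TCP at [195.316, -593.68, 222.675] pointing down, gripper open.
Joint ranges: [-3, 3], [-0.9, 2.11], [0.09, 2.58], [-1.31, 4.45], [0.11, 2.69], [-2.54, 2.54]. Speed limits (rad/s): [2.39, 2.39, 3.01, 3.14, 3.14, 3.14].

## Interface

Orientations are given as a rotation vector (axis times angle).
In Python, from workcell import ctrl, cams gives the robot as it stands.
- The arm moves only by the tool move_arm, never from a script. Its argument "steps" is a list of rows, each a list of 3 entries, a list of its own where there are three numbers: the shift along the tool's x, y, z in units of 25 mm (1.0 is 25 mm), then the turn about the tool's z in units of 5 degrees (1.0 is 5 degrees), then the closure, from 0 (fully open) to 1 (shut). A call has 1 to 20 rows; each row shifts and turns the commanded pose from where the row before left it, along the tool's axes as they then stand; what a row does not reach is not made up. A row lasts 1/12 s, in which the tool goes at most 41.7 mm and 7.16 degrees, less where a joint would pass 70% of its speed; a pose out of reach is approached as far as the arm can. A call is refused whole if a number of a shift passes 1 or a number of a turn 1, either way. A call with a gripper value outside its range is refused whole. The fingers move at their own pace and stop on an object; the grip force is fixed at half the most. Time passes only in rows, so rows that do not move let the fingers close. It gives the time, the measured TCP pose, the force, the opening and the grip force at its end, in the units of the state.
- ctrl.get_obs(): the state, without advancing time (a new reading comes with each control period).
- cams.get_image(name): name is "scene" or "top" or "wrist"; returns a dict with "image" (384x512x3 uint8, red, green, blue), "camera_matrix" (3x3 intrinsics, pixels), "xyz" and "rotation" of the camera in the world; the wrist camera has in their place "mount" (4x4, takes a point from camera to tool coordinates, whose origin is the TCP and whose axes are the flange's). Camera axes: x right, y down, z forward; pixel columns grow to the right and rows downward; lengths in mm; the calibration is good to about 2 mm. A picture is of the moment at which its call begins: read the wrist's pose just before it. There is no depth.
- ctrl.close_job(): hands the job in; it is judged then, once.
Trained networks look in the newest picture that a camera, given by its name, has taken for a name from the list of things; names that differ only in an ending like _2 or _b are one class to them, and where a whole thing is asked for, a point or a joint stands for the part that bears it (a point fixed in the world has none). Each returns a list of dicts, best first, with "p" (0 to 1); they miss things now and then, are a little off and sometimes report something else, mostly with a low value. They report only what shows in the picture. A call takes as long as a camera call. They do not tell look-alikes from the thing itself.
- cams.boxes_of(camera, thing): "rect" ([centre column, centre row, width, height] in pixels, round what is visible of it).
- cams.cut_out(camera, thing): "pixels" (384x512 bool, what is visible of it) and "rect" ([centre column, centre row, width, height] in pixels, round what is visible of it).
The state is a dict: "t": time; "qpos": joint angles; "qvel": joint speeds; "joint_torque": joint torques, N m; "ee_pos": TCP position; "orientation": TCP orientation; "ft_force": force on the tool from outside, world axes, zero at the start; "moment": the same for the moment, N m; "width": finger opening in mm; "grasp_force": force on a finger pad.
Only numpy, scipy, OpenCV 4.12 (cv2) and the standard library are available. Lean on these libraries where they do the work, as an engineer would, in place of code of your own. Each camera call takes 0.05 s, during which the arm holds its last target. There are 200 camera calls.

## Working session

There is one attempt and no reset: what is moved stays moved. The work goes in short steps, Python scripts to look and compute and a tool call to move; the robot and the scene stay as the last step left them, time stands still between calls to the robot, and variables do not carry over. Pictures are saved under pics/ and viewed, at most 10 in all, crops included, and the job is handed in when it is done.

Besides the shell and the picture viewer there is one more tool, called after ">>>" by a JSON object that holds its "method" and its "body". move_arm: Moves the arm, as the interface text tells. Its arguments: {"type":"object","properties":{"steps":{"type":"array"}},"required":["steps"]}

```bash
mkdir -p pics; cat > h.py <<'E'
import numpy as np, cv2
from workcell import ctrl, cams
from scipy.spatial.transform import Rotation as R
def ray(im,u,v):
    K=np.array(im["camera_matrix"]); d=np.linalg.inv(K)@[u,v,1.]
    return np.array(im["rotation"])@d
def atz(im,u,v,z):
    d=ray(im,u,v); c=np.array(im["xyz"]); return c+d*(z-c[2])/d[2]
def proj(im,p):
    q=np.array(im["rotation"]).T@(np.array(p,float)-im["xyz"]); q=np.array(im["camera_matrix"])@q; return q[:2]/q[2]
def save(im,n): cv2.imwrite("pics/"+n,cv2.cvtColor(im,cv2.COLOR_RGB2BGR))
E
python3 - <<'E'
from h import *
o=ctrl.get_obs(); print(o["t"],o["ee_pos"],o["orientation"],ctrl.grip_depth)
ims=[]
for c in("scene","top"):
    im=cams.get_image(c); save(im["image"],c+"0.png")
    print(c,im["xyz"],np.round(im["rotation"],3).tolist(),np.round(im["camera_matrix"],1).tolist())
    for t in "press platen handle tray brush brush_grip scrap_a scrap_b scrap_c glue_jar hammer".split():
        try:
            for b in cams.boxes_of(c,t): print(c,t,round(b["p"],2),np.round(b["rect"]).tolist())
        except Exception as e: print(t,e)
E
```

```text
0.0 [ 195.14196655 -593.1717445   221.91032563] [-3.10054075e+00 -4.96842644e-01  3.72517402e-04] 18.700000000000003
scene [1312.3156645  -214.97032879 1542.43425313] [-2.137, -1.526, 0.465] [[489.3, 0.0, 258.2], [0.0, 489.3, 189.3], [0.0, 0.0, 1.0]]
scene press 0.91 [250.0, 239.0, 78.0, 73.0]
scene platen 0.64 [252.0, 239.0, 75.0, 71.0]
scene platen 0.62 [260.0, 224.0, 25.0, 43.0]
scene tray 0.68 [393.0, 188.0, 46.0, 48.0]
scene tray 0.66 [301.0, 242.0, 41.0, 57.0]
scene tray 0.65 [324.0, 146.0, 35.0, 49.0]
scene brush 0.59 [334.0, 207.0, 51.0, 70.0]
scene brush_grip 0.55 [331.0, 206.0, 50.0, 64.0]
scene brush_grip 0.21 [258.0, 218.0, 13.0, 24.0]
scene scrap_a 0.6 [275.0, 242.0, 8.0, 11.0]
scene scrap_a 0.4 [269.0, 256.0, 4.0, 8.0]
scene scrap_b 0.6 [275.0, 242.0, 8.0, 11.0]
scene scrap_b 0.4 [269.0, 256.0, 4.0, 8.0]
scene scrap_c 0.6 [275.0, 242.0, 8.0, 11.0]
scene scrap_c 0.4 [269.0, 256.0, 4.0, 8.0]
scene glue_jar 0.62 [145.0, 250.0, 23.0, 29.0]
scene hammer 0.67 [148.0, 302.0, 39.0, 74.0]
top [ 342.77491091   88.49671666 1648.88045045] [-2.203, 2.165, -0.077] [[405.4, 0.0, 254.8], [0.0, 405.4, 183.6], [0.0, 0.0, 1.0]]
top press 0.88 [281.0, 155.0, 63.0, 61.0]
top platen 0.83 [274.0, 145.0, 23.0, 39.0]
top handle 0.45 [283.0, 130.0, 6.0, 11.0]
top tray 0.77 [168.0, 242.0, 39.0, 50.0]
top tray 0.65 [134.0, 170.0, 40.0, 52.0]
top tray 0.59 [236.0, 149.0, 41.0, 53.0]
top brush 0.71 [191.0, 170.0, 18.0, 74.0]
top brush_grip 0.97 [194.0, 172.0, 18.0, 71.0]
top scrap_a 0.52 [260.0, 152.0, 8.0, 6.0]
top scrap_a 0.37 [260.0, 170.0, 8.0, 8.0]
top scrap_b 0.52 [260.0, 152.0, 8.0, 6.0]
top scrap_b 0.37 [260.0, 170.0, 8.0, 8.0]
top scrap_c 0.52 [260.0, 152.0, 8.0, 6.0]
top scrap_c 0.37 [260.0, 170.0, 8.0, 8.0]
top glue_jar 0.58 [365.0, 181.0, 23.0, 16.0]
top glue_jar 0.28 [192.0, 171.0, 17.0, 71.0]
```

```bash
sed -i 's/np.array(im\["rotation"\])/R.from_rotvec(im["rotation"]).as_matrix()/' h.py
python3 - <<'E'
import cv2
a=cv2.imread("pics/top0.png")[80:290,100:400]; cv2.imwrite("pics/top0c.png",cv2.resize(a,None,fx=2.6,fy=2.6,interpolation=cv2.INTER_CUBIC))
a=cv2.imread("pics/scene0.png")[110:350,110:420]; cv2.imwrite("pics/scene0c.png",cv2.resize(a,None,fx=2.5,fy=2.5,interpolation=cv2.INTER_CUBIC))
E
```

```text
(no output)
```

View pics/top0c.png

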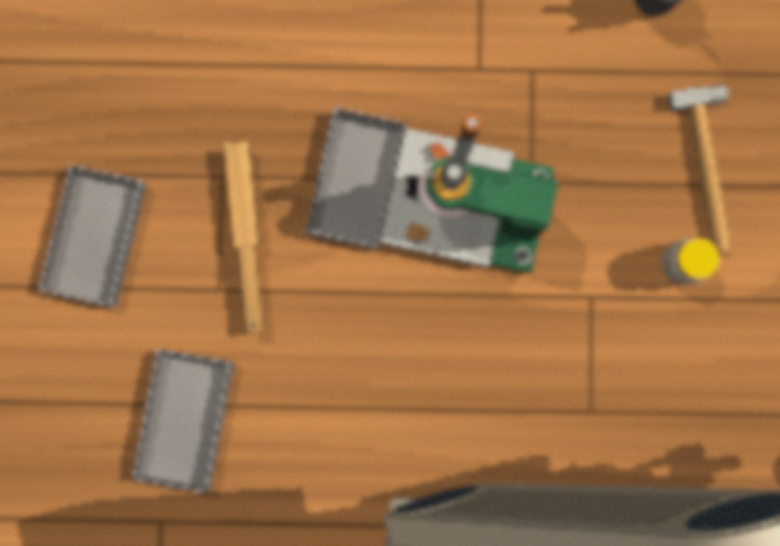

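View pics/scene0c.png

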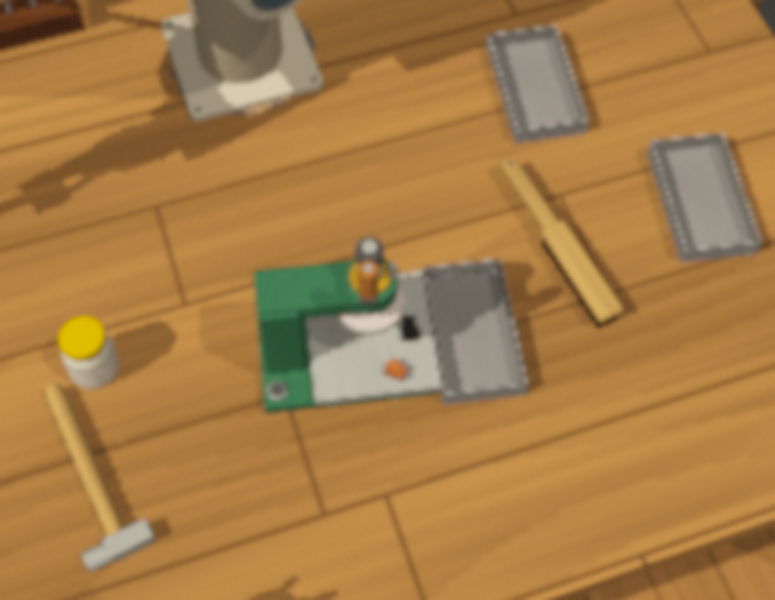

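```bash
cat >> h.py <<'E'
from scipy.optimize import minimize
def box(x0,x1,y0,y1,z0,z1): return np.array([[x,y,z] for x in(x0,x1) for y in(y0,y1) for z in(z0,z1)],float)
TRAY=[box(-100,100,-57,57,0,34)]
BRUSH=[box(-82.5,82.5,-19,19,0,39),box(-215,-77,-12,12,24,40)]
PRESS=[box(-90,90,-85,85,0,40),box(-38,38,-147,-92,0,185),box(-36,36,-147,36,158,193)]
S=4
def sil(im,parts,p,z0=0):
    c,s=np.cos(p[2]),np.sin(p[2]); m=np.zeros((384*S,512*S),np.uint8)
    for q in parts:
        w=np.c_[p[0]+c*q[:,0]-s*q[:,1],p[1]+s*q[:,0]+c*q[:,1],q[:,2]+z0]
        uv=np.array([proj(im,x) for x in w]); uv=((uv+.5)*S).astype(np.float32)
        cv2.fillConvexPoly(m,cv2.convexHull(np.round(uv).astype(np.int32)),1)
    return m>0
def fit(views,parts,p0,z0=0):
    ms=[(im,cv2.resize(k.astype(np.float32),None,fx=S,fy=S,interpolation=cv2.INTER_LINEAR)>.5) for im,k in views]
    def f(p):
        t=0
        for im,m in ms:
            a=sil(im,parts,p,z0); t+=1-(a&m).sum()/max(1,(a|m).sum())
        return t/len(ms)
    best=None
    for _ in range(2):
        sx=np.array([p0,[p0[0]+12,p0[1],p0[2]],[p0[0],p0[1]+12,p0[2]],[p0[0],p0[1],p0[2]+.12]])
        r=minimize(f,p0,method="Nelder-Mead",options=dict(initial_simplex=sx,xatol=.1,fatol=1e-4,maxiter=150)); p0=r.x
    return r.x,r.fun
def world(im,o):
    "wrist image with pose"
    T=np.array(im["mount"]); Rw=R.from_rotvec(o["orientation"]).as_matrix()
    im["xyz"]=np.array(o["ee_pos"])+Rw@T[:3,3]; im["rotation"]=R.from_matrix(Rw@T[:3,:3]).as_rotvec(); return im
def mask(cam,thing,u,v):
    bs=cams.cut_out(cam,thing); bs.sort(key=lambda b:np.hypot(b["rect"][0]-u,b["rect"][1]-v)); return bs[0]
E
python3 - <<'E'
from h import *
T=cams.get_image("top"); Sc=cams.get_image("scene")
g=lambda t,a,b:[(T,mask("top",t,*a)["pixels"]),(Sc,mask("scene",t,*b)["pixels"])]
for n,t,parts,a,b,z in(("tray","tray",TRAY,(236,149),(301,242),17),("brush","brush",BRUSH,(191,170),(334,207),20),("press","press",PRESS,(281,155),(250,239),40)):
    vs=g(t,a,b); p=atz(T,*a,z); p0=np.array([p[0],p[1],-.13 if n!="brush" else 0.1])
    if n=="press": p0[1]+=20
    if n=="brush":
        p0=atz(T,188,155,39); p0[2]=.1
    if n!="brush": p0[2]=1.57-1.57-.17
    for v in (vs,vs[:1],vs[1:]): print(n,fit(v,parts,p0),[k.sum() for _,k in v])
print([ (np.round(b["rect"],1).tolist(),b["p"]) for b in cams.boxes_of("top","handle")+cams.boxes_of("scene","handle")])
E
```

```text
tray (array([ 6.03591260e+02,  1.71875505e+02, -2.09931630e-01]), np.float64(0.04455177114305259)) [np.int64(1415), np.int64(1842)]
tray (array([ 6.04942549e+02,  1.70017957e+02, -2.20625960e-01]), np.float64(0.03640495690579304)) [np.int64(1415)]
tray (array([ 6.03097628e+02,  1.73036949e+02, -2.07427096e-01]), np.float64(0.03802530649708258)) [np.int64(1842)]
brush (array([5.73189793e+02, 3.50224661e+02, 1.43392787e-01]), np.float64(0.1274877063282831)) [np.int64(607), np.int64(813)]
brush (array([5.73248164e+02, 3.48562778e+02, 1.41458297e-01]), np.float64(0.11350257542310527)) [np.int64(607)]
brush (array([5.69231344e+02, 3.50951341e+02, 1.38895759e-01]), np.float64(0.11250085904748819)) [np.int64(813)]
press (array([ 5.75479256e+02,  2.89594789e+01, -1.53855384e-01]), np.float64(0.1910721175045042)) [np.int64(2539), np.int64(3683)]
press (array([ 5.77036759e+02,  2.80100594e+01, -1.86439285e-01]), np.float64(0.20591194687297365)) [np.int64(2539)]
press (array([ 5.72180221e+02,  2.98443313e+01, -1.07427156e-01]), np.float64(0.16290642134201594)) [np.int64(3683)]
[]
```

Trays in the top picture: (168,242), (134,170) and (236,149). The one at (236,149) is farthest to the robot's right (smallest y) and sits against the bed, so it fits the description; the enlarged crop already shows this. The brush is at about (191,170). The crank handle is at crop (470,125), along +x.

>>> {"method": "move_arm", "body": {"steps": [[[1,-1,0],1,0],[[1,-1,0],1,0],[[1,-1,0],0,0],[[1,-1,0],0,0],[[1,-1,0],0,0],[[1,-1,0],0,0],[[1,-1,0],0,0],[[1,-1,0],0,0],[[1,-1,0],0,0],[[1,-1,0],0,0],[[1,-1,0],0,0],[[0.6,-1,0],0,0],[[0.6,-1,0],0,0],[[0.6,-1,0],0,0],[[0,-1,0],0,0],[[0,-1,0],0,0],[[0,-1,0],0,0],[[0,-1,0],0,0],[[0,-1,0],0,0],[[0,-1,0],0,0]]}}

```text
t: 3.37
ee_pos: [432.6, -47.0, 222.9]
orientation: [3.133, 0.225, 0.001]
ft_force: [-0.2, -0.8, 0.8]
width: 87.9
grasp_force: 0.0
```

```bash
python3 - <<'E'
from h import *
o=ctrl.get_obs(); print(o["t"],o["ee_pos"],o["orientation"],o["qpos"])
im=world(cams.get_image("wrist"),o); save(im["image"],"w1.png"); print(im["xyz"])
print(np.round([proj(im,(573,350,39)),proj(im,(440,331,32)),proj(im,(573.6,31,199)),proj(im,(603,172,34))]))
for t in("brush","tray","press","scrap_a"):
  print(t,[(round(b["p"],2),np.round(b["rect"]).tolist()) for b in cams.boxes_of("wrist",t)])
E
```

```text
3.3667 [432.61943249 -46.99846393 222.86044351] [3.13349324e+00 2.24647442e-01 7.09500188e-04] [-1.35588450e-01  1.39337053e-01  2.03084096e+00  4.50822240e-05
  9.70960904e-01  1.29204267e+00]
[498.44196565 -37.29920478 385.97977013]
[[-108.   -8.]
 [ -67.  124.]
 [ 146.  -39.]
 [  67.  -11.]]
brush []
tray [(0.77, [59.0, 52.0, 111.0, 104.0])]
press [(0.96, [252.0, 80.0, 301.0, 159.0])]
scrap_a [(0.93, [152.0, 86.0, 35.0, 30.0])]
```

View pics/w1.png

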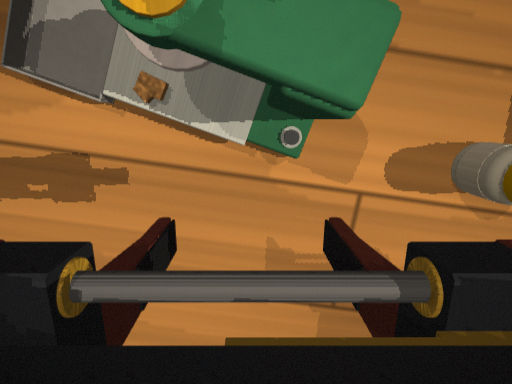

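>>> {"method": "move_arm", "body": {"steps": [[[0.2,-1,0],0,0],[[0.2,-1,0],0,0],[[0.2,-1,0],0,0],[[0.2,-1,0],0,0],[[0.2,-1,0],0,0],[[0.2,-1,0],0,0],[[0.2,-1,0],0,0],[[0.2,-1,0],0,0],[[0.2,-1,0],0,0],[[0.2,-1,0],0,0],[[0.2,-1,0],0,0],[[0.2,-1,0],0,0],[[0,-1,0],0,0],[[0,-1,0],0,0],[[0,-1,0],0,0],[[0,0,0],0,0],[[0,0,0],0,0]]}}

```text
t: 5.03
ee_pos: [439.3, 331.6, 222.4]
orientation: [3.133, 0.226, -0.0]
ft_force: [-0.3, 0.2, 0.3]
width: 88.0
grasp_force: 0.0
```

```bash
python3 - <<'E'
from h import *
o=ctrl.get_obs(); print(o["t"],o["ee_pos"],o["orientation"],o["qpos"][5])
im=world(cams.get_image("wrist"),o); save(im["image"],"w2.png"); np.save("w2.npy",np.r_[im["xyz"],im["rotation"]])
p=[575,30,-.2]
for t in("brush","tray"):
  for b in cams.cut_out("wrist",t):
    print(t,round(b["p"],2),np.round(b["rect"]).tolist())
    if t=="brush":
      k=b["pixels"]; vs=[(im,k)]; print(k.sum())
      # fit only in visible part: rows above gripper
      r0=np.where(k.any(1))[0].max(); print("rowmax",r0)
      import h
      s0=h.sil
      def s2(*a,**kw):
        m=s0(*a,**kw); m[(r0+1)*S:]=0; return m
      h.sil=s2; print(fit(vs,BRUSH,np.array([573.,350,.14]))); h.sil=s0
for q in(box(-82.5,82.5,-19,19,39,39),):
  c,s=np.cos(.143),np.sin(.143)
  print(np.round([proj(im,(573.2+c*x-s*y,350.2+s*x+c*y,z)) for x,y,z in q[::2]]))
E
```

```text
5.0333 [439.31934474 331.61165548 222.37506292] [ 3.13308876e+00  2.25958262e-01 -8.89804106e-05] 2.0520975471158915
brush 0.65 [252.0, 118.0, 36.0, 237.0]
6761
rowmax 239
(array([5.73062166e+02, 3.48656680e+02, 1.31594013e-01]), np.float64(0.030922861252207445))
brush 0.33 [468.0, 92.0, 89.0, 184.0]
7818
rowmax 181
(array([5.73e+02, 3.50e+02, 1.40e-01]), np.float64(1.0))
tray 0.95 [62.0, 90.0, 122.0, 181.0]
tray 0.82 [171.0, 295.0, 95.0, 104.0]
tray 0.71 [411.0, 78.0, 169.0, 155.0]
[[266. 131.]
 [234. 131.]
 [269. -33.]
 [232. -33.]]
```

View pics/w2.png

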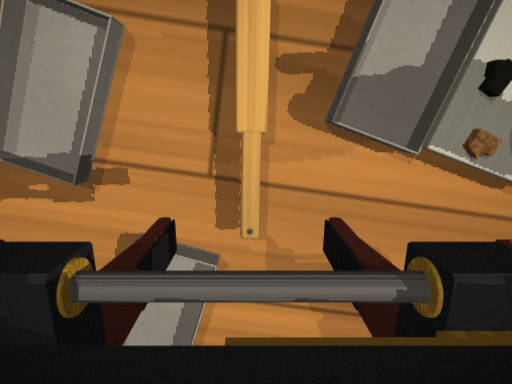

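>>> {"method": "move_arm", "body": {"steps": [[[0,0,1],0,0],[[0,0,1],0,0],[[0,0,1],0,0],[[0,0,1],0,0],[[0,0,1],0,0],[[0,0,1],0,0],[[0,0,1],0,0],[[0,0,0.9],0,0],[[0,0,0.45],0,0],[[0,0,0],0,0],[[0,0,0],0,1],[[0,0,0],0,1],[[0,0,0],0,1],[[0,0,0],0,1],[[0,0,0],0,1],[[0,0,0],0,1],[[0,0,0],0,1],[[0,0,0],0,1],[[0,0,0],0,1]]}}

```text
t: 6.77
ee_pos: [438.7, 331.6, 14.0]
orientation: [-3.133, -0.225, -0.0]
ft_force: [0.7, 0.2, -1.2]
width: 31.1
grasp_force: 0.0
```

```bash
python3 - <<'E'
from h import *
im=cams.get_image("wrist"); w=np.load("w2.npy"); im["xyz"],im["rotation"]=w[:3],w[3:]
for n,u,v,z in(("tray -x+y",330,122,34),("tray -x-y",417,153,34),("bed -x+y",430,148,40),("tray +?",370,5,34),("bed edge",500,15,40)): print(n,np.round(atz(im,u,v,z),1))
p=(573.6,31,-.21);c,s=np.cos(p[2]),np.sin(p[2])
for x,y in((-100,201),(-100,87),(-90,85)): print(np.round((p[0]+c*x-s*y,p[1]+s*x+c*y),1))
for u,v in((495,77),(482,143)): 
  q=atz(im,u,v,47)[:2]-p[:2]; print("scrap press xy",c*q[0]+s*q[1],-s*q[0]+c*q[1])
o=ctrl.get_obs();print(o["ee_pos"],o["width"],o["grasp_force"],o["ft_force"])
E
```

```text
tray -x+y [515.2 247.5  34. ]
tray -x-y [494.7 136.6  34. ]
bed -x+y [502.7 126.6  40. ]
tray +? [640.2 230.6  34. ]
bed edge [648.4  94.2  40. ]
[517.7 248.4]
[493.9 136.9]
[503.3 132.9]
scrap press xy 2.1079833114266595 54.121119696487035
scrap press xy -64.50485874957963 29.877214069701818
[438.68237598 331.63012537  13.93357007] 27.403569534011645 0.0 [-0.30047477  0.1107621   0.38688369]
```

>>> {"method": "move_arm", "body": {"steps": [[[0,0,0],0,1],[[0,0,0],0,1],[[0,0,0],0,1],[[0,0,0],0,1],[[0,0,-0.5],0,1],[[0,0,-1],0,1],[[0,0,-1],0,1],[[0,0,-0.7],0,1],[[0,0,0],0,1],[[0,0,0],0,1]]}}

```text
t: 7.65
ee_pos: [439.2, 332.0, 95.1]
orientation: [-3.132, -0.225, -0.003]
ft_force: [-0.8, 0.3, -1.7]
width: 24.0
grasp_force: 29.9
```

```bash
python3 - <<'E'
from h import *
o=ctrl.get_obs();print(o["ee_pos"],o["width"],o["grasp_force"],o["ft_force"],o["moment"])
im=world(cams.get_image("wrist"),o); save(im["image"],"w3.png")
c,s=np.cos(.132),np.sin(.132); g=np.array(o["ee_pos"])
for a in(0,5,10):
  for h_ in(39,):
    t=np.radians(a); 
    pts=[]
    for l in(135-82.5,135+82.5):
      X=l*np.cos(t)+7*-np.sin(-t)*0; Z=-l*np.sin(t)
      pts.append(np.round(proj(im,(g[0]+c*X,g[1]+s*X,g[2]+18.7+7+Z))))
    print(a,pts)
for b in cams.boxes_of("wrist","brush"): print(b)
E
```

```text
[439.17544973 331.96429417  95.05297251] 24.015425340141007 29.915341436862946 [-0.76562217  0.31795134 -1.6660556 ] [-0.02427225  0.16268059 -0.01271789]
0 [array([251., 150.]), array([ 257., -352.])]
5 [array([251., 149.]), array([ 256., -274.])]
10 [array([251., 150.]), array([ 255., -213.])]
{'rect': [250.7, 167.8, 84.0, 335.5], 'p': 0.94}
```

View pics/w3.png

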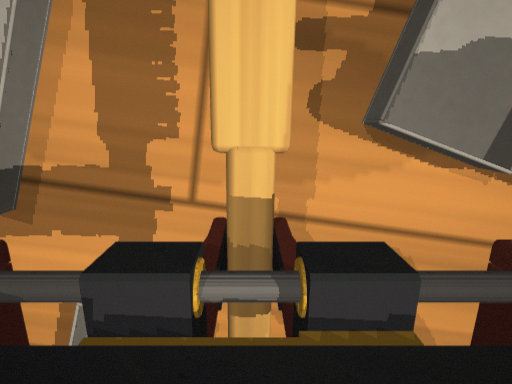

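```bash
python3 - <<'E'
from h import *
o=ctrl.get_obs(); im=world(cams.get_image("wrist"),o)
k=cams.cut_out("wrist","brush")[0]["pixels"]
c,s=np.cos(.132),np.sin(.132); g=np.array(o["ee_pos"])
W={r:int(k[r].sum()) for r in(5,25,45,65,85,105,125)}; print(W)
for a in(-5,0,5,10):
  t=np.radians(a); out=[]
  for l in(60,75,90,105,120):
    q=[proj(im,(g[0]+c*X-s*y,g[1]+s*X+c*y,g[2]+25.7+Z)) for X,Z in[(l*np.cos(t),-l*np.sin(t))] for y in(-19,19)]
    out.append((int(q[0][1]),round(abs(q[0][0]-q[1][0]),1)))
  print(a,out)
T=cams.get_image("top");Sc=cams.get_image("scene")
vs=[(T,cams.cut_out("top","brush")[0]["pixels"]),(Sc,cams.cut_out("scene","brush")[0]["pixels"])]
for v in vs: print(cv2.boundingRect(v[1].astype(np.uint8)))
for a in(-5,0,5,10):
  t=np.radians(a);P=[]
  for q in BRUSH:
    X=q[:,0]+135;Z=q[:,2]-32
    P.append(np.c_[X*np.cos(t)+Z*np.sin(t),q[:,1],g[2]+18.7-X*np.sin(t)+Z*np.cos(t)])
  for im,k in vs:
    m=sil(im,P,(g[0],g[1],.132)); K=cv2.resize(k.astype(np.float32),None,fx=S,fy=S)>.5
    print(a,round((m&K).sum()/(m|K).sum(),3),end=" ")
  print()
E
```

```text
Traceback (most recent call last):
IndexError: list index out of range
```

```bash
python3 - <<'E'
from h import *
o=ctrl.get_obs(); im=world(cams.get_image("wrist"),o)
c,s=np.cos(.132),np.sin(.132); g=np.array(o["ee_pos"])
for a in(-5,0,5,10):
  t=np.radians(a); out=[]
  for l in(55,70,85,100):
    q=[proj(im,(g[0]+c*X-s*y,g[1]+s*X+c*y,g[2]+25.7+Z)) for X,Z in[(l*np.cos(t),-l*np.sin(t))] for y in(-19,19)]
    out.append((int(q[0][1]),round(abs(q[0][0]-q[1][0]),1)))
  print(a,out)
hsv=cv2.cvtColor(im["image"],cv2.COLOR_RGB2GRAY)
for r in(5,50,100,125):
  gx=np.abs(cv2.Sobel(hsv,cv2.CV_64F,1,0,ksize=3)[r]); print(r,190+np.argmax(gx[190:230]),270+np.argmax(gx[270:320]))
E
```

```text
-5 [(146, np.float64(84.5)), (112, np.float64(87.9)), (74, np.float64(91.5)), (34, np.float64(95.4))]
0 [(145, np.float64(81.7)), (111, np.float64(84.0)), (76, np.float64(86.4)), (38, np.float64(89.0))]
5 [(144, np.float64(79.0)), (112, np.float64(80.4)), (79, np.float64(81.8)), (44, np.float64(83.3))]
10 [(145, np.float64(76.4)), (114, np.float64(77.0)), (83, np.float64(77.6)), (51, np.float64(78.2))]
5 209 295
50 210 293
100 209 306
125 210 290
```

>>> {"method": "move_arm", "body": {"steps": [[[0,0,0],1,1],[[0,0,0],1,1],[[0,0,0],1,1],[[0,0,0],1,1],[[0.5,0,0],0,1],[[0.9,0,0],0,1],[[0.9,0.4,0],0,1],[[0,0.8,0],0,1],[[0,0.8,0],0,1],[[0,0.8,0],0,1],[[0,0.8,0],0,1],[[0,0.4,0],0,1],[[0,0,0],0,1],[[0,0,0],0,1]]}}

```text
t: 9.07
ee_pos: [475.3, 221.9, 93.8]
orientation: [-3.125, 0.323, -0.0]
ft_force: [0.2, 0.6, -1.7]
width: 23.7
grasp_force: 29.9
```

```bash
python3 - <<'E'
from h import *
o=ctrl.get_obs();print(o["ee_pos"],o["orientation"],o["width"],o["ft_force"],o["moment"])
r=o["orientation"];p=(573,30,-.205);c,s=np.cos(p[2]),np.sin(p[2]);q=np.array(o["ee_pos"])[:2]-p[:2]
print("press",c*q[0]+s*q[1],-s*q[0]+c*q[1],"head",np.degrees(2*np.arctan2(r[1],r[0])))
im=world(cams.get_image("wrist"),o); save(im["image"],"w4.png")
S0=cams.get_image("scene"); a=S0["image"][160:320,200:370]; save(cv2.resize(a,None,fx=3,fy=3),"s4.png")
cv2.imwrite("pics/c4.png",np.hstack([cv2.imread("pics/s4.png")[:384],cv2.imread("pics/w4.png")])[:,:])
E
```

```text
[475.27496775 221.90287737  93.83081775] [-3.12467188e+00  3.22786409e-01 -3.41121044e-04] 23.65333194036882 [ 0.15973476  0.64435276 -1.74575591] [ 0.07763738  0.14667987 -0.01201647]
press -134.7438900091845 167.99101278848042 head 348.204246130407
```

```bash
python3 -c "
import cv2;a=cv2.imread('pics/c4.png');print(a.shape);cv2.imwrite('pics/c4.png',cv2.resize(a,(800,int(a.shape[0]*800/a.shape[1]))))"
```

```text
(384, 1022, 3)
```

View pics/c4.png

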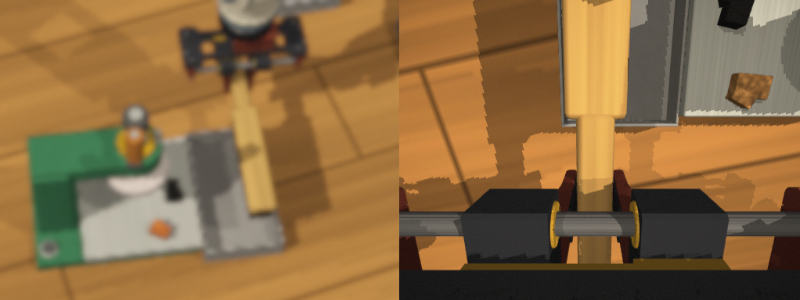

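>>> {"method": "move_arm", "body": {"steps": [[[0,0.4,0],0,1],[[0,0.7,0],0,1],[[0,0.7,0],0,1],[[0,0.7,0],0,1],[[0,0.7,0],0,1],[[0,0.7,0],0,1],[[0,0.7,0],0,1],[[0,0.7,0],0,1],[[0,0.7,0],0,1],[[0,0.7,0],0,1],[[0,0.7,0],0,1],[[0,0.7,0],0,1],[[0,0.5,0],0,1],[[0,0.2,0],0,1],[[0,0,0],0,1],[[0,0,0],0,1]]}}

```text
t: 10.5
ee_pos: [429.9, 6.8, 94.0]
orientation: [-3.125, 0.323, -0.001]
ft_force: [0.5, -0.7, -2.1]
width: 23.7
grasp_force: 29.9
```

```bash
cat >> h.py <<'E'
def st():
    o=ctrl.get_obs();r=o["orientation"];p=(573,30,-.205);c,s=np.cos(p[2]),np.sin(p[2]);q=np.array(o["ee_pos"])[:2]-p[:2]
    print(o["t"],"press",np.round([c*q[0]+s*q[1],-s*q[0]+c*q[1],o["ee_pos"][2]],1),"head",np.round(np.degrees(2*np.arctan2(r[1],r[0])),1),np.round(o["ft_force"],1),np.round(o["moment"],2),round(o["width"],1),round(o["grasp_force"],1)); return o
E
python3 -c "
from h import *
o=st();im=world(cams.get_image('wrist'),o); save(im['image'],'w5.png')"
```

```text
10.5 press [-135.4  -51.9   94. ] head 348.2 [ 0.5 -0.7 -2.1] [ 0.08  0.08 -0.02] 23.7 29.9
```

View pics/w5.png

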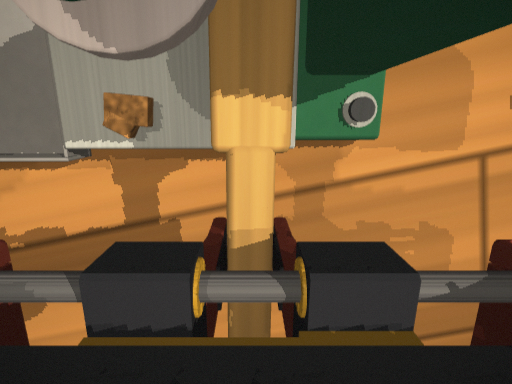

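>>> {"method": "move_arm", "body": {"steps": [[[0,0,0.4],0,1],[[0,0,0.4],0,1],[[0,0,0.4],0,1],[[0,0,0.2],0,1],[[0,0,0.12],0,1],[[0,0,0.1],0,1],[[0,0,0],0,1],[[0,0,0],0,1]]}}

```text
t: 11.22
ee_pos: [429.8, 6.7, 53.6]
orientation: [-3.125, 0.322, -0.001]
ft_force: [-0.3, 0.5, -1.5]
width: 23.9
grasp_force: 30.0
```

```bash
python3 -c "
from h import *
o=st();im=world(cams.get_image('wrist'),o); save(im['image'],'w6.png')
g=cv2.cvtColor(im['image'],cv2.COLOR_RGB2GRAY)
for r in(5,50,90,125):
  gx=np.abs(cv2.Sobel(g,cv2.CV_64F,1,0,ksize=3)[r]); print(r,190+np.argmax(gx[190:230]),270+np.argmax(gx[270:320]))
"
```

```text
11.2167 press [-135.4  -52.    53.6] head 348.2 [-0.3  0.5 -1.5] [0.04 0.13 0.01] 23.9 30.0
5 205 311
50 206 309
90 208 307
125 207 306
```

>>> {"method": "move_arm", "body": {"steps": [[[0,-0.2,0],0,1],[[0,-0.4,0],0,1],[[0,-0.4,0],0,1],[[0,-0.4,0],0,1],[[0,-0.4,0],0,1],[[0,-0.4,0],0,1],[[0,-0.4,0],0,1],[[0,-0.4,0],0,1],[[0,-0.4,0],0,1],[[0,-0.4,0],0,1],[[0,-0.4,0],0,1],[[0,-0.4,0],0,1],[[0,-0.4,0],0,1],[[0,-0.4,0],0,1],[[0,-0.4,0],0,1],[[0,-0.4,0],0,1],[[0,-0.3,0],0,1],[[0,0,0],0,1],[[0,0,0],0,1]]}}

```text
t: 12.85
ee_pos: [462.7, 166.0, 53.4]
orientation: [3.125, -0.321, -0.0]
ft_force: [-0.2, -0.3, -1.8]
width: 24.0
grasp_force: 30.0
```

```bash
python3 -c "
from h import *
o=st();im=world(cams.get_image('wrist'),o); save(im['image'],'w7.png')
a=cams.get_image('scene')['image'][160:320,200:370]; save(cv2.resize(a,(408,384),interpolation=cv2.INTER_CUBIC),'s7.png')
c=np.hstack([cv2.imread('pics/s7.png'),cv2.imread('pics/w7.png')]);cv2.imwrite('pics/c7.png',cv2.resize(c,(800,334)))
"
```

```text
12.85 press [-135.6  110.7   53.4] head -11.7 [-0.2 -0.3 -1.8] [0.04 0.12 0.01] 24.0 30.0
```

View pics/c7.png

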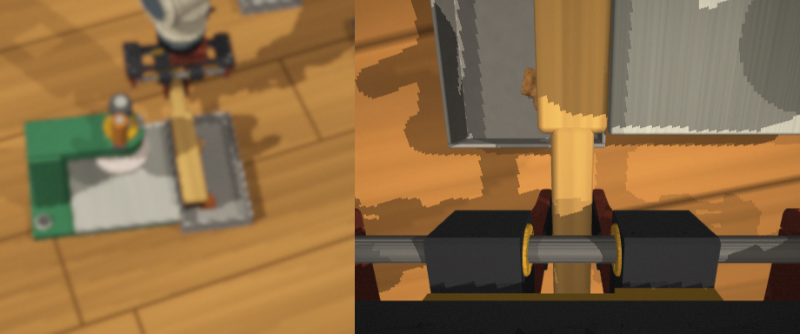

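>>> {"method": "move_arm", "body": {"steps": [[[0,0,-0.6],0,1],[[0,-0.3,-0.6],0,1],[[0,-0.8,0],0,1],[[0,-0.8,0],0,1],[[0,-0.8,0],0,1],[[0,-0.8,0],0,1],[[0,-0.8,0],0,1],[[0,-0.8,0],0,1],[[0,-0.8,0],0,1],[[0,-0.8,0],0,1],[[0,-0.5,0],0,1],[[0,0,0.5],0,1],[[0,0,0.6],0,1],[[0,0,0.5],0,1],[[0,0,0.4],0,1],[[0,0,0.4],0,1],[[0,0,0.25],0,1],[[0,0,0.1],0,1],[[0,0,0],0,1]]}}

```text
t: 14.53
ee_pos: [499.4, 341.5, 14.1]
orientation: [3.124, -0.323, -0.001]
ft_force: [0.2, 0.3, -0.5]
width: 23.9
grasp_force: 30.0
```

```bash
python3 -c "
from h import *
o=st()
T=cams.get_image('top')
for t in('brush','scrap_a','handle'): print(t,[(round(b['p'],2),np.round(b['rect'],1).tolist()) for b in cams.boxes_of('top',t)])
C=cams.get_image('scene')
for t in('brush','scrap_a','handle'): print(t,[(round(b['p'],2),np.round(b['rect'],1).tolist()) for b in cams.boxes_of('scene',t)])
p=(573,30,-.205);c,s=np.cos(p[2]),np.sin(p[2])
def f(im,u,v,z):
  q=atz(im,u,v,z)[:2]-p[:2]; return np.round([c*q[0]+s*q[1],-s*q[0]+c*q[1]],1)
for n,im in(('top',T),('scene',C)):
  for b in cams.boxes_of(n,'scrap_a'): print(n,'scrap in press xy',f(im,*b['rect'][:2],10))
a=np.hstack([cv2.resize(T['image'][110:190,200:310],(440,320),interpolation=3),cv2.resize(C['image'][190:290,240:350],(352,320),interpolation=3)]);save(a,'c8.png')
"
```

```text
14.5333 press [-135.4  289.9   14.1] head -11.8 [ 0.2  0.3 -0.5] [ 0.02  0.08 -0.01] 23.9 30.0
brush [(0.83, [200.1, 139.6, 18.8, 39.4]), (0.37, [236.8, 148.2, 40.1, 52.2])]
scrap_a [(0.41, [235.3, 162.9, 11.5, 5.1])]
handle [(0.44, [282.2, 131.1, 3.3, 10.1])]
brush [(0.85, [340.6, 228.2, 24.9, 62.7]), (0.54, [301.9, 243.2, 39.7, 59.9])]
scrap_a [(0.6, [289.8, 241.1, 5.0, 16.6]), (0.51, [300.9, 255.8, 7.7, 7.0])]
handle [(0.47, [257.1, 224.8, 7.0, 14.2])]
top scrap in press xy [-57.1 133.8]
scene scrap in press xy [ -8.7 117. ]
scene scrap in press xy [ 52.3 145.8]
```

View pics/c8.png

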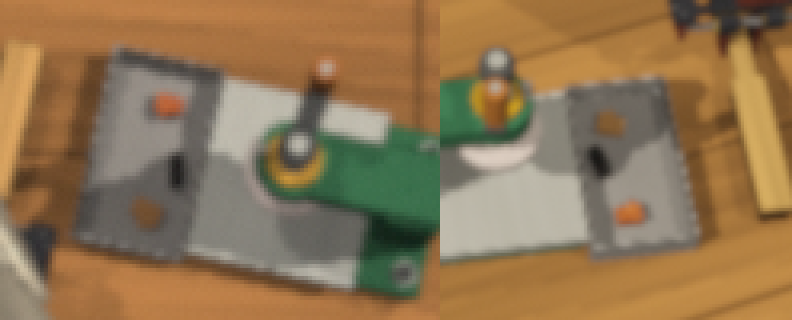

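>>> {"method": "move_arm", "body": {"steps": [[[0,0,0],0,0],[[0,0,0],0,0],[[0,0,0],0,0],[[0,0,0],0,0],[[0,0,0],0,0],[[0,0,0],0,0],[[0,0,-0.5],0,0],[[0,0,-1],0,0],[[0,0,-1],0,0],[[0,0,-1],0,0],[[0,0,-1],0,0],[[0,0,-1],0,0],[[0,0,-1],0,0],[[0,0,-1],0,0],[[0,0,-1],0,0],[[0,0,-1],0,0],[[0,0,-1],0,0],[[0,0,-1],0,0],[[0,0,-1],0,0],[[0,0,-1],0,0]]}}

```text
t: 16.7
ee_pos: [499.1, 341.6, 354.5]
orientation: [-3.124, 0.323, -0.001]
ft_force: [0.9, -0.2, 0.8]
width: 87.7
grasp_force: 0.0
```

>>> {"method": "move_arm", "body": {"steps": [[[0,0,0],1,0],[[0,0,0],1,0],[[0,0,0],1,0],[[0.8,0.9,0],0,0],[[0.8,0.9,0],0,0],[[0.8,0.9,0],0,0],[[0.8,0.9,0],0,0],[[0.8,0.9,0],0,0],[[0.8,0.9,0],0,0],[[0.8,0.9,0],0,0],[[0.8,0.9,0],0,0],[[0.8,0.9,0],0,0],[[0.8,0.9,0],0,0],[[0,0.1,-0.4],0,0],[[0,0,0],0,0]]}}

```text
t: 17.95
ee_pos: [594.3, 34.0, 357.1]
orientation: [-3.049, 0.681, 0.02]
ft_force: [0.5, 0.5, 0.4]
width: 88.0
grasp_force: 0.0
```

```bash
python3 - <<'E'
from h import *
o=st(); im=world(cams.get_image("wrist"),o); save(im["image"],"w9.png")
print(o["ee_pos"],o["qpos"][5],np.round([proj(im,(573,30,199)),proj(im,(632,18,318)),proj(im,(573,30,270))]))
for t in("handle","spindle","nut_top","press"):
  try:
    for b in cams.boxes_of("wrist",t): print(t,round(b["p"],2),np.round(b["rect"],1).tolist())
  except Exception as e: print(e)
T=cams.get_image("top"); print("top handle cap",atz(T,281.3,127,318))
for t in("brush","handle"):print(t,[(round(b["p"],2),np.round(b["rect"],1).tolist()) for b in cams.boxes_of("top",t)])
E
```

```text
17.95 press [ 20.1   8.2 357.1] head 334.8 [0.5 0.5 0.4] [ 0.   -0.03 -0.04] 88.0 0.0
[594.34494251  33.97991198 357.148208  ] 2.0319271808246726 [[263. 193.]
 [248. 156.]
 [265. 214.]]
handle 0.92 [261.9, 154.0, 30.5, 38.0]
handle 0.64 [98.8, 207.7, 58.6, 96.6]
spindle 0.63 [264.6, 179.7, 40.1, 97.7]
nut_top 0.74 [294.6, 161.6, 195.5, 130.3]
nut_top 0.57 [258.4, 178.8, 49.1, 93.0]
press 0.56 [295.5, 162.9, 196.6, 136.9]
top handle cap [629.18591147   6.42373279 318.        ]
brush [(0.66, [195.6, 154.2, 22.7, 71.3])]
handle [(0.4, [278.0, 154.4, 63.0, 41.8])]
```

View pics/w9.png

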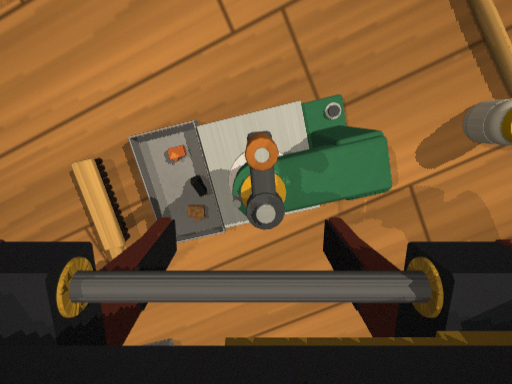

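```bash
python3 - <<'E'
from h import *
o=st(); im=world(cams.get_image("wrist"),o)
a=atz(im,262,152.5,317);b=atz(im,265,212,271);print(a,b,np.hypot(*(a-b)[:2]),np.degrees(np.arctan2(*(a-b)[1::-1])))
Rw=R.from_rotvec(o["orientation"]).as_matrix();print("move tool",Rw.T@(a-[0,0,34]-o["ee_pos"])/25,Rw.T@(b-o["ee_pos"])/25)
print(o["orientation"], im["image"][153,262],im["image"][153,275],im["image"][135,262])
E
```

```text
18.35 press [ 18.9  10.4 354.8] head 335.1 [0.5 0.2 0.2] [0.03 0.05 0.  ] 87.8 0.0
[629.81006182  10.72640402 317.        ] [574.6936702  31.3253599 271.       ] 58.839898098598404 -20.492503949593775
move tool [1.79854283 0.35582129 2.83437822] [-0.53853988  0.54468355  3.35609579]
[-3.05093095  0.674547    0.02433452] [189 182 163] [181 103  43] [133  77  32]
```

>>> {"method": "move_arm", "body": {"steps": [[[0.9,0.18,0],0,0],[[0.9,0.18,0],0,0],[[0,0,0.6],0,0],[[0,0,0.8],0,0],[[0,0,0.8],0,0.64],[[0,0,0.6],0,0.64],[[0,0,0],0,0.64],[[0,0,0],0,0.64],[[0,0,0],0,0.64],[[0,0,0],0,0.64],[[0,0,0],0,0.64],[[0,0,0],0,0.64]]}}

```text
t: 19.4
ee_pos: [630.5, 9.6, 285.0]
orientation: [-3.05, 0.676, 0.021]
ft_force: [-1.0, 0.2, 0.1]
width: 37.9
grasp_force: 0.0
```

```bash
cat >> h.py <<'E'
def look(n):
    o=st(); im=world(cams.get_image("wrist"),o); save(im["image"],n)
    print("handle",[(round(b["p"],2),np.round(b["rect"],1).tolist()) for b in cams.boxes_of("wrist","handle")])
    a=im["image"].astype(int); m=(a[...,0]-a[...,2]>60)
    e=np.array(o["ee_pos"]); q=e[:2]-[574.2,31.2]; print("pol",round(np.hypot(*q),1),round(np.degrees(np.arctan2(q[1],q[0])),1),"q6",round(np.degrees(o["qpos"][5])))
    h=np.radians(0); Rw=R.from_rotvec(o["orientation"]).as_matrix()
    print("exp cap centre rows",[np.round(proj(im,e+Rw@[0,0,0]+[0,0,dz])).tolist() for dz in(35,30)])
    g=cv2.cvtColor(im["image"],cv2.COLOR_RGB2GRAY)
    print("rows 195..270 col 250 (r,g,b)",[(r,im["image"][r,244:256].mean(0).astype(int).tolist()) for r in range(190,271,5)])
    return im
E
python3 -c "
from h import *
look('h0.png')"
```

```text
19.4 press [ 60.4  -8.2 285. ] head 335.0 [-1.   0.2  0.1] [ 0.05 -0.05 -0.01] 37.9 0.0
handle [(0.77, [249.3, 241.8, 50.3, 63.7])]
pol 60.3 -21.0 q6 114
exp cap centre rows [[249.0, 263.0], [249.0, 258.0]]
rows 195..270 col 250 (r,g,b) [(190, [207, 200, 178]), (195, [221, 212, 196]), (200, [226, 212, 194]), (205, [80, 78, 73]), (210, [117, 68, 27]), (215, [118, 69, 28]), (220, [117, 68, 28]), (225, [118, 68, 28]), (230, [120, 70, 29]), (235, [122, 71, 29]), (240, [137, 79, 33]), (245, [192, 111, 45]), (250, [167, 97, 39]), (255, [91, 76, 61]), (260, [109, 105, 93]), (265, [108, 104, 93]), (270, [80, 78, 70])]
```

>>> {"method": "move_arm", "body": {"steps": [[[-0.026,-0.208,0],-1,0.64],[[-0.026,-0.208,0],-1,0.64],[[-0.026,-0.208,0],-1,0.64],[[-0.026,-0.208,0],-1,0.64],[[-0.026,-0.208,0],-1,0.64],[[-0.026,-0.208,0],-1,0.64],[[-0.026,-0.208,0],-1,0.64],[[-0.026,-0.208,0],-1,0.64],[[0,0,0],0,0.64]]}}

```text
t: 20.25
ee_pos: [630.4, 51.1, 285.2]
orientation: [-3.093, -0.412, 0.012]
ft_force: [0.3, 0.3, -0.1]
width: 31.9
grasp_force: 0.0
```

```bash
python3 -c "
from h import *
look('h1.png')"
```

```text
20.25 press [ 51.9  32.3 285.2] head -344.8 [ 0.3  0.3 -0.1] [ 0.05 -0.   -0.01] 31.9 0.0
handle [(0.88, [256.9, 240.9, 43.5, 63.7]), (0.44, [192.9, 130.8, 21.9, 18.2])]
pol 59.6 19.5 q6 77
exp cap centre rows [[248.0, 262.0], [249.0, 257.0]]
rows 195..270 col 250 (r,g,b) [(190, [217, 211, 187]), (195, [134, 123, 110]), (200, [245, 235, 221]), (205, [54, 53, 49]), (210, [92, 58, 31]), (215, [99, 57, 23]), (220, [100, 58, 25]), (225, [101, 59, 25]), (230, [101, 59, 25]), (235, [102, 59, 24]), (240, [107, 62, 26]), (245, [154, 90, 37]), (250, [135, 78, 32]), (255, [112, 78, 49]), (260, [118, 103, 85]), (265, [114, 103, 88]), (270, [83, 72, 60])]
```

```bash
cat >> h.py <<'E'
def edges(a,u):
    w=a[:,int(u)-5:int(u)+6].mean((1)).astype(float)  # r x 3
    br=w[:,0]; sat=w[:,0]-w[:,2]
    f=195+np.argmax(np.diff(sat[195:232])); t=225+np.argmax(np.diff(br[225:262])); return f,t
def quick(n):
    o=st(); im=world(cams.get_image("wrist"),o); save(im["image"],n); bs=cams.boxes_of("wrist","handle")
    b=[b for b in bs if abs(b["rect"][0]-250)<25 and abs(b["rect"][1]-240)<30]
    e=np.array(o["ee_pos"]); q=e[:2]-[574.2,31.2]; print("pol",round(np.hypot(*q),1),round(np.degrees(np.arctan2(q[1],q[0])),1),"q6",round(np.degrees(o["qpos"][5])))
    u=b[0]["rect"][0] if b else 252
    print("rect",b and np.round(b[0]["rect"],1),"edges",edges(im["image"],u))
E
python3 -c "
from h import *
for n,u in(('h0',249),('h1',256)): print(edges(cv2.imread('pics/%s.png'%n)[...,::-1],u))"
```

```text
(np.int64(206), np.int64(241))
(np.int64(207), np.int64(241))
```

>>> {"method": "move_arm", "body": {"steps": [[[-0.026,-0.208,0],-1,0.64],[[-0.026,-0.208,0],-1,0.64],[[-0.026,-0.208,0],-1,0.64],[[-0.026,-0.208,0],-1,0.64],[[-0.026,-0.208,0],-1,0.64],[[-0.026,-0.208,0],-1,0.64],[[-0.026,-0.208,0],-1,0.64],[[-0.026,-0.208,0],-1,0.64],[[0,0,0],0,0.64]]}}

```text
t: 21.1
ee_pos: [603.8, 82.4, 285.7]
orientation: [-2.766, -1.441, 0.001]
ft_force: [-0.6, 0.2, -0.6]
width: 31.7
grasp_force: 0.0
```

```bash
python3 -c "
from h import *
quick('h2.png')"
```

```text
21.1 press [ 19.5  57.6 285.7] head -305.0 [-0.6  0.2 -0.6] [-0.04 -0.08 -0.03] 31.7 0.0
pol 59.2 60.0 q6 41
rect [256.4 243.2  45.1  61. ] edges (np.int64(207), np.int64(240))
```

>>> {"method": "move_arm", "body": {"steps": [[[-0.02,-0.208,0],-1,0.64],[[-0.02,-0.208,0],-1,0.64],[[-0.02,-0.208,0],-1,0.64],[[-0.02,-0.208,0],-1,0.64],[[-0.02,-0.208,0],-1,0.64],[[-0.02,-0.208,0],-1,0.64],[[0,0,0],0,0.64]]}}

```text
t: 21.78
ee_pos: [574.2, 91.3, 286.3]
orientation: [-2.3, -2.107, -0.008]
ft_force: [0.0, -0.2, -0.1]
width: 32.1
grasp_force: 0.0
```

```bash
python3 -c "
from h import *
quick('h3.png')"
```

```text
21.7833 press [-11.3  60.2 286.3] head -275.0 [ 0.  -0.2 -0.1] [-0.   -0.16  0.01] 32.1 0.0
pol 60.1 90.0 q6 12
rect [256.9 241.   50.1  63.2] edges (np.int64(209), np.int64(241))
```

>>> {"method": "move_arm", "body": {"steps": [[[-0.02,-0.208,0],-1,0.64],[[-0.02,-0.208,0],-1,0.64],[[-0.02,-0.208,0],-1,0.64],[[-0.02,-0.208,0],-1,0.64],[[-0.02,-0.208,0],-1,0.64],[[-0.02,-0.208,0],-1,0.64],[[0,0,0],0,0.64]]}}

```text
t: 22.47
ee_pos: [544.3, 84.2, 286.6]
orientation: [-1.679, -2.632, -0.017]
ft_force: [0.7, 0.1, 0.1]
width: 31.8
grasp_force: 0.0
```

```bash
python3 -c "
from h import *
quick('h4.png')"
```

```text
22.4667 press [-39.2  47.2 286.6] head -245.1 [0.7 0.1 0.1] [-0.05 -0.14  0.02] 31.8 0.0
pol 60.9 119.4 q6 -19
rect [256.9 241.8  46.9  62.1] edges (np.int64(209), np.int64(241))
```

>>> {"method": "move_arm", "body": {"steps": [[[-0.03,-0.208,0],-1,0.64],[[-0.03,-0.208,0],-1,0.64],[[-0.03,-0.208,0],-1,0.64],[[-0.03,-0.208,0],-1,0.64],[[-0.03,-0.208,0],-1,0.64],[[-0.03,-0.208,0],-1,0.64],[[0,0,0],0,0.64]]}}

```text
t: 23.15
ee_pos: [522.7, 61.8, 286.5]
orientation: [-0.942, -2.98, -0.024]
ft_force: [0.4, -0.1, 0.7]
width: 31.7
grasp_force: 0.0
```

```bash
python3 -c "
from h import *
quick('h5.png')"
```

```text
23.15 press [-55.7  20.9 286.5] head -215.1 [ 0.4 -0.1  0.7] [ 0.06 -0.14 -0.04] 31.7 0.0
pol 59.9 149.2 q6 -51
rect [257.1 240.6  46.4  62.6] edges (np.int64(206), np.int64(237))
```

>>> {"method": "move_arm", "body": {"steps": [[[-0.03,-0.208,0],-1,0.64],[[-0.03,-0.208,0],-1,0.64],[[-0.03,-0.208,0],-1,0.64],[[-0.03,-0.208,0],-1,0.64],[[-0.03,-0.208,0],-1,0.64],[[0,0,0],0,0.64]]}}

```text
t: 23.75
ee_pos: [515.2, 36.9, 285.9]
orientation: [-0.275, -3.116, -0.029]
ft_force: [0.1, 0.0, 0.5]
width: 32.0
grasp_force: 0.0
```

```bash
python3 -c "
from h import *
quick('h6.png')"
```

```text
23.75 press [-58.   -5.  285.9] head -190.1 [0.1 0.  0.5] [-0.01 -0.12 -0.03] 32.0 0.0
pol 59.3 174.4 q6 -78
rect [253.7 238.2  46.7  68.7] edges (np.int64(204), np.int64(236))
```

```bash
python3 - <<'E'
from h import *
im=cams.get_image("wrist"); print(np.round(im["camera_matrix"],1).tolist(),np.round(im["mount"],4).tolist())
us=[249,256,256,256,257,257,254]
for i,u in enumerate(us):
    a=cv2.imread(f"pics/h{i}.png").astype(float)
    sat=a[...,2]-a[...,0]   # R-B
    f,t=edges(a[...,::-1],u)
    def wid(r0,r1):
        p=a[r0:r1,:,:]; s=(p[...,2]-p[...,0]).mean(0)/np.maximum(p.sum(2).mean(0),1)
        th=.5*(np.median(s[u-8:u+8])+0.1); L=u
        while s[L]>th and L>150:L-=1
        Rr=u
        while s[Rr]>th and Rr<350:Rr+=1
        l=L+(th-s[L])/(s[L+1]-s[L]); r=Rr-(th-s[Rr])/(s[Rr-1]-s[Rr]); return round(l,1),round(r,1),round(r-l,2)
    # subpixel rows
    w=a[:,u-5:u+6].mean(1); sr=(w[:,2]-w[:,0])
    d=np.diff(sr)[f-3:f+4]; fs=f-3+(np.clip(d,0,None)*np.arange(len(d))).sum()/np.clip(d,0,None).sum()
    d=np.diff(w[:,2])[t-3:t+4]; ts=t-3+(np.clip(d,0,None)*np.arange(len(d))).sum()/np.clip(d,0,None).sum()
    print(i,round(fs,2),round(ts,2),"foot",wid(f+4,f+8),"mid",wid(222,227),"top",wid(t-5,t-2))
E
```

```text
[[292.3, 0.0, 249.4], [0.0, 292.3, 192.9], [0.0, 0.0, 1.0]] [[-0.001, -0.9691, -0.2466, 67.0618], [1.0, -0.0009, -0.0002, 0.142], [0.0, -0.2466, 0.9691, -163.0834], [0.0, 0.0, 0.0, 1.0]]
0 206.55 240.46 foot (np.float64(239.1), np.float64(263.3), np.float64(24.2)) mid (np.float64(233.6), np.float64(269.2), np.float64(35.56)) top (np.float64(231.5), np.float64(275.6), np.float64(44.11))
1 207.18 240.65 foot (np.float64(243.5), np.float64(267.7), np.float64(24.2)) mid (np.float64(238.3), np.float64(274.1), np.float64(35.81)) top (np.float64(236.3), np.float64(276.4), np.float64(40.1))
2 207.48 239.51 foot (np.float64(243.9), np.float64(267.0), np.float64(23.01)) mid (np.float64(238.3), np.float64(273.7), np.float64(35.4)) top (np.float64(236.3), np.float64(276.3), np.float64(40.05))
3 208.75 240.51 foot (np.float64(242.6), np.float64(268.1), np.float64(25.48)) mid (np.float64(238.0), np.float64(273.2), np.float64(35.17)) top (np.float64(236.2), np.float64(276.4), np.float64(40.21))
4 209.16 240.92 foot (np.float64(242.6), np.float64(267.4), np.float64(24.85)) mid (np.float64(237.8), np.float64(272.7), np.float64(34.87)) top (np.float64(236.5), np.float64(276.2), np.float64(39.7))
5 206.57 237.17 foot (np.float64(242.8), np.float64(266.5), np.float64(23.75)) mid (np.float64(236.5), np.float64(272.6), np.float64(36.09)) top (np.float64(235.6), np.float64(275.1), np.float64(39.44))
6 204.46 235.7 foot (np.float64(242.5), np.float64(265.8), np.float64(23.3)) mid (np.float64(235.2), np.float64(272.8), np.float64(37.64)) top (np.float64(234.6), np.float64(274.8), np.float64(40.27))
```

```bash
cat >> h.py <<'E'
from scipy.optimize import fsolve
def hgt(ee,ori,fs,ts):
    im=cams_last(); im=world(dict(im),dict(ee_pos=ee,orientation=ori)); Rw=R.from_rotvec(ori).as_matrix(); x=Rw[:,0]*[1,1,0]; x/=np.linalg.norm(x)
    def F(p):
        b=np.array(ee)+x*(p[0]+12); b[2]=p[1]
        return [proj(im,b-[0,0,28])[1]-fs,proj(im,b+[0,0,28])[1]-ts]
    return fsolve(F,[0,290])
_c={}
def cams_last():
    if not _c: _c.update(cams.get_image("wrist"))
    return _c
E
python3 - <<'E'
from h import *
D=[((630.5,9.6,285.0),(-3.05,.676,.021),206.55,240.46),((630.4,51.1,285.2),(-3.093,-.412,.012),207.18,240.65),((603.8,82.4,285.7),(-2.766,-1.441,.001),207.48,239.51),
((574.2,91.3,286.3),(-2.3,-2.107,-.008),208.75,240.51),((544.3,84.2,286.6),(-1.679,-2.632,-.017),209.16,240.92),((522.7,61.8,286.5),(-.942,-2.98,-.024),206.57,237.17),((515.2,36.9,285.9),(-.275,-3.116,-.029),204.46,235.7)]
for e,r,f,t in D: print(np.round(hgt(e,r,f+.5,t+.5),2))
E
```

```text
[ -5.22 281.17]
[ -4.51 283.96]
[ -4.31 284.53]
[ -4.65 286.24]
[ -4.55 287.56]
[ -3.46 285.08]
[ -1.05 288.14]
```

>>> {"method": "move_arm", "body": {"steps": [[[0.004,-0.208,0],-1,0.64],[[-0.026,-0.208,0],-1,0.64],[[-0.026,-0.208,0],-1,0.64],[[-0.026,-0.208,0],-1,0.64],[[-0.026,-0.208,0],-1,0.64],[[-0.026,-0.208,0],-1,0.64],[[0,0,0],0,0.64]]}}

```text
t: 24.53
ee_pos: [519.7, 6.5, 285.2]
orientation: [0.545, -3.086, -0.034]
ft_force: [1.6, -0.6, 0.2]
width: 31.7
grasp_force: 0.0
```

```bash
python3 -c "
from h import *
quick('h7.png')
C=cams.get_image('scene');save(C['image'],'sc7.png')
A=cv2.imread('pics/scene0.png',0).astype(np.float32);B=cv2.cvtColor(C['image'],cv2.COLOR_RGB2GRAY).astype(np.float32)
# platen visible patch ~ (252+,232..245)
for (x0,x1,y0,y1) in((242,272,228,246),(246,268,232,246),(215,245,260,275)): print(cv2.phaseCorrelate(A[y0:y1,x0:x1].copy(),B[y0:y1,x0:x1].copy()))
"
```

```text
24.5333 press [-47.4 -33.9 285.2] head -160.0 [ 1.6 -0.6  0.2] [ 0.07 -0.14  0.01] 31.7 0.0
pol 59.8 -155.6 q6 -112
rect [257.2 239.7  46.7  72. ] edges (np.int64(202), np.int64(233))
((0.45806028858669734, -0.04306230139497025), 0.8051654449215642)
((-0.0237184130584982, 0.5634897583181724), 0.9919882396856944)
((-0.08349684398424628, 0.4168507250539628), 0.9984579714139302)
```

>>> {"method": "move_arm", "body": {"steps": [[[-0.026,-0.208,0],-1,0.64],[[-0.026,-0.208,0],-1,0.64],[[-0.026,-0.208,0],-1,0.64],[[-0.026,-0.208,0],-1,0.64],[[-0.026,-0.208,0],-1,0.64],[[-0.026,-0.208,0],0,0.64],[[-0.044,-0.205,0],0,0.64],[[-0.061,-0.2,0],0,0.64],[[-0.078,-0.194,0],0,0.64],[[-0.09,-0.19,0],0,0.64],[[0,0,0],0,0.64]]}}

```text
t: 25.6
ee_pos: [559.2, -26.7, 284.0]
orientation: [1.199, -2.901, -0.035]
ft_force: [-0.6, 0.2, -0.6]
width: 31.8
grasp_force: 0.0
```

```bash
python3 -c "
from h import *
quick('h8.png')
C=cams.get_image('scene');save(C['image'],'sc8.png')
"
```

```text
25.6 press [ -2.  -58.4 284. ] head -135.1 [-0.6  0.2 -0.6] [ 0.1  -0.07 -0.02] 31.8 0.0
pol 59.9 -104.5 q6 -140
rect [255.8 236.9  43.6  71.9] edges (np.int64(199), np.int64(231))
```

>>> {"method": "move_arm", "body": {"steps": [[[0.099,0.185,0],0,0.64],[[0.082,0.193,0],0,0.64],[[0.065,0.199,0],0,0.64],[[0.048,0.204,0],0,0.64],[[0.03,0.207,0],0,0.64],[[0.01,0.209,0],1,0.64],[[0.01,0.209,0],1,0.64],[[0.01,0.209,0],1,0.64],[[0.01,0.209,0],1,0.64],[[0.01,0.209,0],1,0.64],[[0,0,0],0,0.64]]}}

```text
t: 26.67
ee_pos: [518.1, 6.7, 285.3]
orientation: [0.54, -3.087, -0.034]
ft_force: [0.5, 0.0, 0.0]
width: 31.4
grasp_force: 0.0
```

```bash
python3 -c "
from h import *
quick('r7.png')
C=cams.get_image('scene');save(C['image'],'scr7.png')
"
```

```text
26.6667 press [-49.  -34.  285.3] head -160.2 [0.5 0.  0. ] [ 0.08 -0.16  0.05] 31.4 0.0
pol 61.2 -156.4 q6 -112
rect [242.9 240.2  42.7  67.3] edges (np.int64(205), np.int64(236))
```

>>> {"method": "move_arm", "body": {"steps": [[[0.01,0.209,0],1,0.64],[[0.01,0.209,0],1,0.64],[[0.01,0.209,0],1,0.64],[[0.01,0.209,0],1,0.64],[[0.01,0.209,0],1,0.64],[[0.01,0.209,0],1,0.64],[[0,0,0],0,0.64]]}}

```text
t: 27.4
ee_pos: [513.4, 36.8, 285.8]
orientation: [-0.274, -3.116, -0.03]
ft_force: [-0.5, -0.1, 0.8]
width: 31.7
grasp_force: 0.0
```

```bash
python3 -c "
from h import *
quick('r6.png')
"
```

```text
27.4 press [-59.7  -5.5 285.8] head -190.1 [-0.5 -0.1  0.8] [ 0.05 -0.13  0.03] 31.7 0.0
pol 61.1 174.8 q6 -78
rect [243.7 240.   43.8  64.3] edges (np.int64(205), np.int64(236))
```

>>> {"method": "move_arm", "body": {"steps": [[[-0.04,0.209,0],1,0.64],[[0.008,0.209,0],1,0.64],[[0.008,0.209,0],1,0.64],[[0.008,0.209,0],1,0.64],[[0.008,0.209,0],1,0.64],[[0,0,0],0,0.64]]}}

```text
t: 28.0
ee_pos: [522.8, 61.1, 286.1]
orientation: [-0.94, -2.98, -0.024]
ft_force: [0.5, -0.2, 0.9]
width: 31.3
grasp_force: 0.0
```

```bash
python3 -c "
from h import *
quick('r5.png')
"
```

```text
28.0 press [-55.5  20.2 286.1] head -215.0 [ 0.5 -0.2  0.9] [ 0.04 -0.16  0.  ] 31.3 0.0
pol 59.5 149.9 q6 -51
rect [241.9 240.2  45.2  65.3] edges (np.int64(204), np.int64(233))
```

>>> {"method": "move_arm", "body": {"steps": [[[0.01,0.209,0],1,0.64],[[0.01,0.209,0],1,0.64],[[0.01,0.209,0],1,0.64],[[0.01,0.209,0],1,0.64],[[0.01,0.209,0],1,0.64],[[0.01,0.209,0],1,0.64],[[0,0,0],0,0.64]]}}

```text
t: 28.68
ee_pos: [544.8, 82.9, 286.3]
orientation: [-1.677, -2.633, -0.017]
ft_force: [0.1, -1.0, -0.1]
width: 31.4
grasp_force: 0.0
```

```bash
python3 -c "
from h import *
quick('r4.png')
C=cams.get_image('scene');save(C['image'],'scr4.png')
o=ctrl.get_obs();im=world(cams.get_image('wrist'),o);e=np.array(o['ee_pos']);x=R.from_rotvec(o['orientation']).as_matrix()[:,0]
for z in(290+28,284+28,290-28,284-28): 
  for d in(12,14): b=e+x*d; b[2]=z; print(z,d,proj(im,b)[1])
"
```

```text
28.6833 press [-38.4  46.  286.3] head -245.0 [ 0.1 -1.  -0.1] [-0.08 -0.09  0.01] 31.4 0.0
pol 59.5 119.7 q6 -19
rect [242.2 239.8  43.7  64.1] edges (np.int64(205), np.int64(235))
318 12 234.7162518336935
318 14 230.80280210088068
312 12 230.37753600387256
312 14 226.60693456502582
262 12 204.30179495599242
262 14 201.41209245954795
256 12 202.01978753750853
256 14 199.2090008268888
```

```bash
cat > arc.py <<'E'
from h import *
import sys
def rows(n,deg,dz):
    o=st(); Rw=R.from_rotvec(o["orientation"]).as_matrix(); e=np.array(o["ee_pos"]); c=np.array([573,30.6]); q=e[:2]-c; a0=np.arctan2(q[1],q[0]); r0=np.hypot(*q)
    print("r,ang",r0,np.degrees(a0),"tool z",np.round(Rw[:,2],4)); P=e
    for i in range(1,n+1):
        a=a0+np.radians(deg)*i; r=r0+(60-r0)*min(1,i/4); p=np.r_[c+r*np.array([np.cos(a),np.sin(a)]),e[2]+dz*i]
        print(np.round(Rw.T@(p-P)/25,3).tolist()); P=p
E
python3 -c "
from arc import *
rows(15,-10,-5/30)"
```

```text
28.8833 press [-38.8  45.7 286.5] head -244.8 [ 0.7 -0.4  0.2] [-0.08 -0.16  0.02] 31.2 0.0
r,ang 59.41123833185113 118.83521293965848 tool z [-0.011   0.0199 -0.9997]
[-0.004, 0.415, 0.006]
[-0.076, 0.409, 0.004]
[-0.146, 0.39, 0.003]
[-0.212, 0.36, 0.001]
[-0.276, 0.314, -0.0]
[-0.327, 0.261, -0.001]
[-0.367, 0.201, -0.002]
[-0.396, 0.134, -0.003]
[-0.414, 0.063, -0.003]
[-0.418, -0.01, -0.003]
[-0.41, -0.082, -0.003]
[-0.39, -0.152, -0.002]
[-0.357, -0.218, -0.001]
[-0.314, -0.276, -0.0]
[-0.261, -0.327, 0.001]
```

>>> {"method": "move_arm", "body": {"steps": [[[0,0,0],0,1],[[0,0,0],0,1],[[0,0,0],0,1],[[0,0,0],0,1],[[0,0,0],0,1],[[0,0,0],0,1]]}}

```text
t: 29.38
ee_pos: [544.4, 82.9, 286.5]
orientation: [-1.677, -2.633, -0.017]
ft_force: [-2.1, -0.9, 1.1]
width: 23.5
grasp_force: 30.0
```

>>> {"method": "move_arm", "body": {"steps": [[[-0.004,0.415,0.006],0,1],[[-0.076,0.409,0.004],0,1],[[-0.146,0.39,0.003],0,1],[[-0.212,0.36,0.001],0,1],[[-0.276,0.314,0],0,1],[[0,0,0],0,1]]}}

```text
t: 29.88
ee_pos: [597.3, 85.5, 285.5]
orientation: [-1.679, -2.634, -0.015]
ft_force: [0.4, -5.0, 2.4]
width: 23.4
grasp_force: 30.0
```

```bash
python3 -c "
from arc import *
rows(20,-10,-5/30)"
```

```text
29.8833 press [ 12.5  59.3 285.5] head -245.0 [ 0.4 -5.   2.4] [-1.04 -0.07  0.01] 23.4 30.0
r,ang 60.038363668104076 66.1286933236669 tool z [-0.0103  0.0179 -0.9998]
[-0.338, 0.247, -0.001]
[-0.376, 0.184, -0.001]
[-0.402, 0.116, -0.002]
[-0.416, 0.044, -0.002]
[-0.417, -0.028, -0.002]
[-0.406, -0.1, -0.002]
[-0.383, -0.169, -0.001]
[-0.348, -0.233, -0.0]
[-0.302, -0.29, 0.001]
[-0.247, -0.338, 0.002]
[-0.184, -0.376, 0.004]
[-0.116, -0.402, 0.005]
[-0.045, -0.416, 0.006]
[0.028, -0.417, 0.008]
[0.1, -0.406, 0.009]
[0.169, -0.383, 0.011]
[0.233, -0.347, 0.012]
[0.29, -0.302, 0.013]
[0.338, -0.247, 0.014]
[0.375, -0.184, 0.015]
```

>>> {"method": "move_arm", "body": {"steps": [[[-0.338,0.247,-0.001],0,1],[[-0.376,0.184,-0.001],0,1],[[-0.402,0.116,-0.002],0,1],[[-0.416,0.044,-0.002],0,1],[[-0.417,-0.028,-0.002],0,1],[[-0.406,-0.1,-0.002],0,1],[[-0.383,-0.169,-0.001],0,1],[[-0.348,-0.233,0],0,1],[[-0.302,-0.29,0.001],0,1],[[-0.247,-0.338,0.002],0,1],[[0,0,0],0,1]]}}

```text
t: 30.8
ee_pos: [621.1, -4.9, 284.0]
orientation: [-1.681, -2.635, -0.016]
ft_force: [3.4, -5.5, -0.5]
width: 23.9
grasp_force: 30.0
```

```bash
python3 -c "
from arc import *
rows(15,-10,-5/30)"
```

```text
30.8 press [ 54.2 -24.4 284. ] head -245.1 [ 3.4 -5.5 -0.5] [-0.97 -0.78  0.01] 23.9 30.0
r,ang 59.81299413931104 -36.441484539357795 tool z [-0.0081  0.0172 -0.9998]
[-0.169, -0.381, 0.003]
[-0.1, -0.405, 0.005]
[-0.029, -0.417, 0.006]
[0.044, -0.416, 0.008]
[0.118, -0.401, 0.009]
[0.186, -0.375, 0.01]
[0.248, -0.337, 0.011]
[0.303, -0.289, 0.012]
[0.348, -0.232, 0.013]
[0.383, -0.168, 0.014]
[0.406, -0.099, 0.014]
[0.417, -0.027, 0.015]
[0.416, 0.046, 0.015]
[0.401, 0.118, 0.014]
[0.375, 0.186, 0.014]
```

>>> {"method": "move_arm", "body": {"steps": [[[-0.169,-0.381,0.003],0,1],[[-0.1,-0.405,0.005],0,1],[[-0.029,-0.417,0.006],0,1],[[0.044,-0.416,0.008],0,1],[[0.118,-0.401,0.009],0,1],[[0.186,-0.375,0.01],0,1],[[0.248,-0.337,0.011],0,1],[[0.303,-0.289,0.012],0,1],[[0.348,-0.232,0.013],0,1],[[0.383,-0.168,0.014],0,1],[[0.406,-0.099,0.014],0,1],[[0.417,-0.027,0.015],0,1],[[0.416,0.046,0.015],0,1],[[0.401,0.118,0.014],0,1],[[0,0,0],0,1],[[0,0,0],0,1],[[0,0,0],0,1],[[0,0,0],0,1]]}}

```text
t: 32.3
ee_pos: [512.7, 30.6, 281.6]
orientation: [-1.677, -2.633, -0.018]
ft_force: [5.8, 1.2, -7.3]
width: 23.3
grasp_force: 30.0
```

```bash
python3 - <<'E'
from h import *
quick('f.png'); T=cams.get_image('top'); C=cams.get_image('scene'); save(C['image'],'scf.png')
for n in('top','scene'):
  for t in('brush','scrap_a'): print(n,t,[(round(b['p'],2),np.round(b['rect']).tolist()) for b in cams.boxes_of(n,t)])
# platen drop: scene patch of platen's lower edge vs start, edge profile column-wise
A=cv2.imread('pics/scene0.png',0).astype(np.float32)
for n in('sc7','sc8','scr7','scr4','scf'):
  B=cv2.imread(f'pics/{n}.png',0).astype(np.float32); r=[]
  for x0,x1,y0,y1 in((246,268,232,246),(215,245,260,275)):
    r.append([round(v,2) for v in cv2.phaseCorrelate(A[y0:y1,x0:x1].copy(),B[y0:y1,x0:x1].copy())[0]])
  print(n,r)
E
```

```text
32.3 press [-59.2 -11.7 281.6] head -245.0 [ 5.8  1.2 -7.3] [ 0.09 -1.1   0.05] 23.3 30.0
pol 61.5 -179.5 q6 -24
rect [248.5 240.6  45.3  68.6] edges (np.int64(205), np.int64(234))
top brush [(0.71, [197.0, 153.0, 28.0, 75.0])]
top scrap_a [(0.51, [234.0, 163.0, 7.0, 9.0])]
scene brush [(0.75, [338.0, 221.0, 25.0, 73.0])]
scene scrap_a [(0.61, [294.0, 229.0, 15.0, 9.0]), (0.48, [291.0, 242.0, 6.0, 13.0]), (0.37, [299.0, 256.0, 7.0, 10.0])]
sc7 [[-0.01, 0.56], [-0.08, 0.44]]
sc8 [[-0.05, 0.52], [-0.09, 0.38]]
scr7 [[-0.03, 0.57], [0.0, 0.47]]
scr4 [[-0.04, 0.66], [-0.08, 0.39]]
scf [[-0.24, 0.88], [0.01, 0.44]]
```

```bash
python3 -c "
from h import *
st(); print(ctrl.close_job())"
```

```text
32.7 press [-59.1 -12.2 281.6] head -245.0 [ 5.2  0.4 -7.6] [ 0.1  -1.04  0.01] 23.6 30.0
the job is handed in; nothing more can be done
None
```

The job is handed in at about 33 s with no verdict shown: the offcuts are in the tray, the brush is back on the bench, and the crank is gripped at rest about one turn past the drop (estimated platen travel 12 mm; the drop was inferred from camera images, near -3.4 rad).

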